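# Pack the stationery tray level and sweep it with the check bar

### The job

Finish packing the stationery tray: nudge the sticky-note block and the stamp pad apart, take the carton from the sloping stand and lay it flat on the tray floor between them, its long side across the tray, so that nothing stands above the rim. Then sweep the tray's check bar along the rim all the way to the other end, and leave the things lying around the tray and stand where they are.

Things in the scene. Friction and masses are not known exactly. Their poses are not given: they have to be found in the camera images.
- tray: open grey tray, fixed to the worktop. Origin on the worktop under the centre of its inner space; z up, y along its length, x across. Inner space 122 (x) by 199 (y) mm, floor 4 mm and rim 50 mm above the worktop, walls 5 mm. Beyond the inner +y end is a closed deck 42 mm long, level with the rim, where the check bar is parked.
- bar (a joint): slide of the check bar along the tray's own -y, in m: about 0 parked over the deck (bar centre at tray y = +120.5 mm), 0.210 at the far end (bar centre at tray y = -89.5 mm). Moves freely with about 1.2 N friction and stays where it is left. The flat aluminium bar is 30 mm wide (y), spans the tray, and its underside runs 0.5 mm above the rim: it is stopped by anything that stands above the rim.
- bar_tab (a point): middle of the top of the black upright tab on the check bar, 86.5 mm above the worktop; the tab is 14 mm (tray y) by 46 mm (tray x) and 30 mm tall
- note_block_base (a point): centre of the underside of the block of sticky notes, 77 x 77 mm, 26 mm high; axes along its sides, lying loose on the tray floor towards the +y end with its sides along the tray's; about 120 g
- ink_pad: flat closed stamp pad in a tin, 73 mm along its own x by 113 mm along its own y, 17 mm high, lying loose on the tray floor towards the -y end, its own x along the tray's length; origin at the centre of its underside, about 70 g
- carton_base (a point): centre of the underside of the closed oblong cardboard carton, 36 mm (own x) by 82 mm (own y) by 42 mm (own z), about 160 g; axes along its sides. At the start it lies on the sloping stand with its underside on the slope, its own y pointing up the slope. It is wider than the gap left between note block and stamp pad, but fits with 13 mm to spare when both are pushed to the ends of the tray.
- stand: aluminium stand with a surface sloping 32 degrees, 130 mm wide, fixed to the worktop; origin on the worktop under its centre, its surface rises along its own +y and a lip 14 mm high runs along the low edge on its -y side. So it rises roughly towards the robot's left, and the carton's top faces up and to the robot's right
- calc: bystander: dark desk calculator, about 138 x 78 x 16 mm, left of the work; origin at the centre of its underside
- phone: bystander: flat black telephone, 11 mm thick, on the right; origin at the centre of its underside
- marker: bystander: marker pen, 128 mm long, 19 mm thick, on the left; origin at the centre of its underside
- rubber: bystander: small eraser, 44 x 19 x 12 mm, beside the low edge of the stand; origin at the centre of its underside
- pen: bystander: black pen, 145 mm long, 9 mm thick, behind the work; origin at the centre of its underside
- tin: bystander: round tin, 66 mm across, 30 mm high, at the back right; origin at the centre of its underside
There are look-alikes about, which are no part of the job. Leave any purple look-alike of the ink_pad alone.

How it is judged:
By the outcome, as a careful person would: the job done as asked, in the order asked, and still so for the second after the job is handed in, with the robot touching nothing.
It also fails if it takes over 64 s, if anything falls off the work surface, if the arm or the gripper's body presses on something with over 40 N, if the wrist force passes 120 N, or if a joint passes its speed limit or range.

### The arm

A 6-joint arm with a two-finger parallel gripper is mounted at the origin on a cart in front of the work surface, level with it; the furniture and walls round the work are solid. World frame = base frame: x ahead of the robot, y to its left, z up, the work surface at z = 0. Lengths are in m, angles in rad, forces in N, time in s.
With the tool pointing down it reaches from about 0.35 to 0.975 m from the base axis. Payload 4.9 kg.
Tool frame: the origin (TCP) lies on the centre line of the jaws, within the pads' length; the fingertips stand 14 mm ahead of it and the grasp point (between the pads) lies 5 mm behind it (manip.nose_length is the distance from the TCP to the fingertips, in m); z points along the fingers, y is the line along which they close (so a half turn about z gives the same grasp; the last joint's range is limited). The gripper opens to 85 mm and grips with 20 to 120 N. Pads are 22 mm wide; open, the fingers measure 114 mm over their backs; the gripper's body (76 mm by 85 mm) begins 54 mm behind the grasp point. The pads swing forward as they close: fully open they stand 13 mm farther back than shut.
Start: joints at [-1.249, 0.053, 1.613, -0, 1.476, -0.119], TCP at [0.267, -0.565, 0.245] pointing down, gripper open.
Joint ranges: [-3.01, 3.01], [-1.01, 2.22], [0.06, 2.58], [-1.02, 4.17], [0.09, 2.62], [-3.14, 3.14]. Speed limits (rad/s): [2.57, 2.57, 3.14, 3.14, 3.14, 3.14].

### API

Orientations are given as a unit quaternion [w, x, y, z].
In Python, from plant import manip, imaging gives the robot as it stands.
- The arm moves only by the tool play_rows, never from a script. Its argument "commands" is a list of rows, each a list of 6 numbers: the shift along the tool's x, y, z in mm, then the turn, a rotation vector about the tool's x, y, z in degrees. A call has 1 to 5 rows; each row shifts and turns the commanded pose from where the row before left it, along the tool's axes as they then stand; what a row does not reach is not made up. A row lasts 1/12 s, in which the tool goes at most 41.7 mm and 7.16 degrees, less where a joint would pass 70% of its speed; a pose out of reach is approached as far as the arm can. A call is refused whole if a number of a shift passes 41.7 or a number of a turn 7.16, either way. A call with a gripper value outside its range is refused whole. "hand" is the finger opening in mm, from 0 to 85.4, set as the call begins (left out, the last holds). The fingers move at their own pace and stop on an object; the grip force is fixed at half the most. Time passes only in rows, so rows that do not move let the fingers close. It gives the time, the measured TCP pose, the force, the opening and the grip force at its end, in the units of the state.
- manip.state(): the state, without advancing time (a new reading comes with each control period).
- imaging.grab_frame(name): name is "side" or "top" or "wrist"; returns a dict with "image" (480x640x3 uint8, red, green, blue), "fx", "fy", "cx", "cy" (pixels), "R" (3x3) and "t" (3): a world point X has camera coordinates R X + t; the wrist camera has in their place "mount" (4x4, takes a point from camera to tool coordinates, whose origin is the TCP and whose axes are the flange's). Camera axes: x right, y down, z forward; pixel columns grow to the right and rows downward; lengths in m; the calibration is good to about 2 mm. A picture is of the moment at which its call begins: read the wrist's pose just before it. There is no depth.
- manip.job_done(): hands the job in; it is judged then, once.
The state is a dict: "time": time; "joint_pos": joint angles; "joint_vel": joint speeds; "joint_efforts": joint torques, N m; "tool_pos": TCP position; "tool_rot": TCP orientation; "contact_force": force on the tool from outside, world axes, zero at the start; "ft_torque": the same for the moment, N m; "gripper_width": opening from 0.0 (shut) to 1.0 (fully open); "grasp_force": force on a finger pad.
Only numpy, scipy, OpenCV 4.12 (cv2) and the standard library are available. Lean on these libraries where they do the work, as an engineer would, in place of code of your own. Each camera call takes 0.05 s, during which the arm holds its last target. There are 200 camera calls.

## Working session

There is one attempt and no reset: what is moved stays moved. The work goes in short steps, Python scripts to look and compute and a tool call to move; the robot and the scene stay as the last step left them, time stands still between calls to the robot, and variables do not carry over. Pictures are saved under pics/ and viewed, at most 10 in all, crops included, and the job is handed in when it is done.

Besides the shell and the picture viewer there is one more tool, called after ">>>" as name([rows], argument=value, ...), one row to a line, values as JSON. play_rows: Moves the arm, as the interface text tells. Its arguments: {"type":"object","properties":{"commands":{"type":"array","items":{"type":"array","items":{"type":"number"}}},"hand":{"type":"number"}},"required":["commands"]}

```bash
mkdir -p pics; ls; python3 - <<'E'
from plant import manip, imaging
import cv2
for n in("top","side"):
    f=imaging.grab_frame(n); cv2.imwrite(f"pics/{n}0.png",f["image"][:,:,::-1]); print(n,f["fx"],f["cx"],f["cy"],f["R"],f["t"])
f=imaging.grab_frame("wrist");print(f["mount"])
print(manip.state(), manip.nose_length)
E
```

```text
pics
top 518.7342369949741 319.24459349692233 236.73847108930357 [[-0.04572092 -0.99894732  0.00372022]
 [-0.78798655  0.03377596 -0.61476531]
 [ 0.61399251 -0.03103912 -0.78870132]] [0.18406269 0.46450462 1.1816027 ]
side 435.79390082887903 323.079830882121 238.65787553554804 [[-0.92259171 -0.38553526 -0.01367872]
 [-0.24831471  0.62060944 -0.74376323]
 [ 0.29523609 -0.68279316 -0.66830319]] [0.53271975 0.10727993 1.20584825]
[[-1.11308644e-03 -9.61076317e-01 -2.76280789e-01  7.01320712e-02]
 [ 9.99999227e-01 -9.16803387e-04 -8.39607978e-04  1.01955766e-03]
 [ 5.53632180e-04 -2.76281510e-01  9.61076595e-01 -1.27699439e-01]
 [ 0.00000000e+00  0.00000000e+00  0.00000000e+00  1.00000000e+00]]
{'time': 0.15, 'joint_pos': array([-1.24902596e+00,  5.32343703e-02,  1.61396911e+00,  3.52495722e-05,
        1.47602623e+00, -1.18943265e-01]), 'joint_vel': array([ 0.00051593, -0.00052889, -0.00487231, -0.00039309, -0.00129498,
       -0.00112887]), 'joint_efforts': array([ 4.67128320e-04, -3.94243562e+01, -3.70721447e+01, -8.79229856e-05,
        4.68588420e-03,  1.86336331e-05]), 'tool_pos': array([ 0.26650826, -0.56481547,  0.24433302]), 'tool_rot': array([-8.16097422e-04,  9.75819560e-01,  2.18576112e-01, -6.54133094e-05]), 'contact_force': array([-0.1096997 ,  0.04567462,  0.66333326]), 'ft_torque': array([ 0.02482759, -0.03067007,  0.06846355]), 'grasp_force': 0.0, 'gripper_width': 1.0033519934161101} 0.014
```

View pics/top0.png

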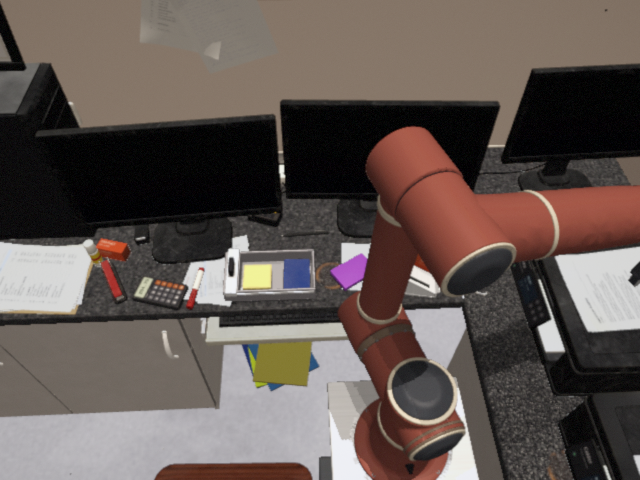

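View pics/side0.png

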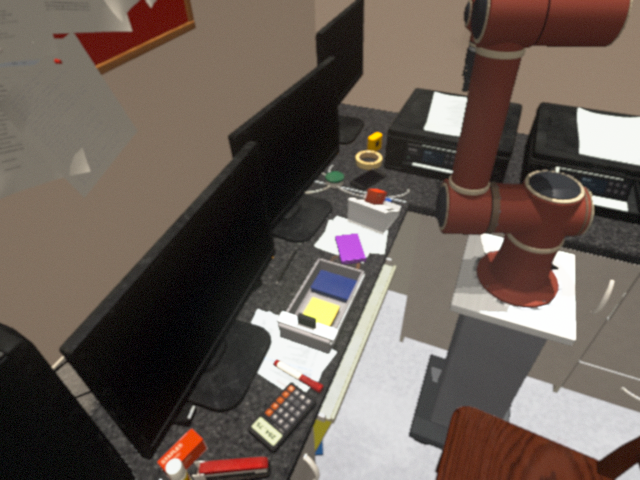

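The tray is at (270,275) in top, with the yellow note block at (257,276) and the blue ink pad at (297,273) inside. The purple look-alike is at (350,271), outside the tray. The stand and red carton are at about (430,265) in top (partly hidden by the arm) and (375,200) in side. The only other red box, at (112,248), is far left and not on a stand.

```bash
cat > h.py <<'E'
import numpy as np, cv2
from scipy.spatial.transform import Rotation as Ro
from plant import manip, imaging
def cam(n):
    s=manip.state(); f=imaging.grab_frame(n)
    if n=="wrist":
        q=s["tool_rot"]; T=np.eye(4); T[:3,:3]=Ro.from_quat(q,scalar_first=True).as_matrix(); T[:3,3]=s["tool_pos"]
        M=T@f["mount"]; f["R"]=M[:3,:3].T; f["t"]=-f["R"]@M[:3,3]
    return f
def ray(f,p):
    d=f["R"].T@np.array([(p[0]-f["cx"])/f["fx"],(p[1]-f["cy"])/f["fy"],1.]); return -f["R"].T@f["t"],d
def onz(f,p,z):
    c,d=ray(f,p); return c+d*(z-c[2])/d[2]
def proj(f,X):
    c=f["R"]@np.asarray(X,float)+f["t"]; return np.array([f["cx"]+f["fx"]*c[0]/c[2],f["cy"]+f["fy"]*c[1]/c[2]])
def two(f,p,g,q):
    c,d=ray(f,p);e,h=ray(g,q);A=np.stack([d,-h],1);s=np.linalg.lstsq(A,e-c,rcond=None)[0]
    a,b=c+d*s[0],e+h*s[1]; return (a+b)/2,np.linalg.norm(a-b)
def blob(f,lo,hi,box=(0,0,640,480),k=3):
    hsv=cv2.cvtColor(f["image"],cv2.COLOR_RGB2HSV); m=cv2.inRange(hsv,lo,hi)
    x0,y0,x1,y1=box; w=np.zeros_like(m); w[y0:y1,x0:x1]=m[y0:y1,x0:x1]
    w=cv2.morphologyEx(w,cv2.MORPH_OPEN,np.ones((k,k)))
    cs=sorted(cv2.findContours(w,cv2.RETR_EXTERNAL,cv2.CHAIN_APPROX_NONE)[0],key=cv2.contourArea)[::-1]
    return [(cv2.contourArea(c),cv2.minAreaRect(c),c) for c in cs if cv2.contourArea(c)>20]
E
python3 - <<'E'
from h import *
np.set_printoptions(precision=4,suppress=True)
t=cam("top");s=cam("side")
print("yellow",onz(t,(257,276),.03),onz(s,(322,311),.03))
print("blue",onz(t,(297,273),.021),onz(s,(333,286),.021))
print("bar tab",onz(t,(232,257),.0865),onz(s,(307,318),.0865))
print("carton",onz(s,(375,196),.09))
for p in((225,252),(314,250),(314,290),(225,297)):print(onz(t,p,.05))
a=s["image"][170:260,310:430];b=t["image"][220:320,210:330]
cv2.imwrite("pics/crop1.png",np.hstack([cv2.resize(a,(400,300),interpolation=3),cv2.resize(b,(400,300),interpolation=3)])[:,:,::-1])
E
```

```text
yellow [0.444  0.3346 0.03  ] [0.4415 0.3313 0.03  ]
blue [0.4552 0.2252 0.021 ] [0.4498 0.2359 0.021 ]
bar tab [0.4701 0.397  0.0865] [0.4473 0.4043 0.0865]
carton [ 0.444  -0.0994  0.09  ]
[0.5147 0.4237 0.05  ]
[0.5109 0.1757 0.05  ]
[0.3798 0.1809 0.05  ]
[0.3684 0.4141 0.05  ]
```

View pics/crop1.png

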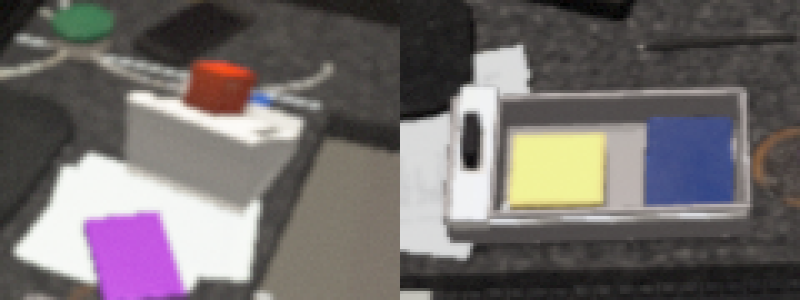

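The crop confirms it: the blue pad lies inside the tray beside the yellow block. The purple one lies outside on paper, so I leave it. The red carton is on the grey stand. Next I move the wrist camera to look at the stand.

>>> play_rows([
  [0,0,-10,0,0,-6.48],
  [0,0,-10,0,0,-6.48],
  [0,0,-10,0,0,-6.48],
  [0,0,-10,0,0,-6.48],
  [0,0,-10,0,0,-6.48],
])

```text
time: 0.67
tool_pos: [0.2666, -0.5651, 0.2955]
tool_rot: [-0.0, 0.875, 0.485, 0.0]
contact_force: [-0.1, 1.0, 0.7]
gripper_width: 0.999
grasp_force: 0.0
```

>>> play_rows([
  [0,0,0,0,0,-6.47],
  [0,0,0,0,0,-6.47],
  [0,0,0,0,0,-6.47],
  [0,0,0,0,0,-6.47],
  [0,0,0,0,0,-6.47],
])

```text
time: 1.08
tool_pos: [0.2666, -0.5651, 0.2951]
tool_rot: [-0.0, 0.705, 0.709, 0.0]
contact_force: [0.1, 0.4, -0.0]
gripper_width: 1.0
grasp_force: 0.0
```

>>> play_rows([
  [37,15,0,0,0,0],
  [37,15,0,0,0,0],
  [37,15,0,0,0,0],
  [37,15,0,0,0,0],
  [37,15,0,0,0,0],
])

```text
time: 1.5
tool_pos: [0.3419, -0.3785, 0.2951]
tool_rot: [0.0, 0.707, 0.707, 0.0]
contact_force: [0.3, 0.2, 0.5]
gripper_width: 0.999
grasp_force: 0.0
```

>>> play_rows([
  [37,15,0,0,0,0],
  [37,15,0,0,0,0],
  [37,15,0,0,0,0],
  [37,15,0,0,0,0],
  [37,15,0,0,0,0],
])

```text
time: 1.92
tool_pos: [0.4168, -0.1933, 0.2954]
tool_rot: [0.0, 0.707, 0.707, 0.0]
contact_force: [1.0, -0.8, -0.2]
gripper_width: 1.001
grasp_force: 0.0
```

>>> play_rows([
  [37,12,0,0,0,0],
  [37,12,0,0,0,0],
  [0,0,0,0,0,0],
])

```text
time: 2.17
tool_pos: [0.4418, -0.1158, 0.2955]
tool_rot: [-0.0, 0.704, 0.71, 0.001]
contact_force: [-0.0, 0.1, 0.2]
gripper_width: 1.001
grasp_force: 0.0
```

```bash
python3 - <<'E'
from h import *
f=cam("wrist"); s=manip.state(); print(s["time"],s["tool_pos"],s["tool_rot"],s["joint_pos"],f["fx"],s["contact_force"])
cv2.imwrite("pics/w1.png",f["image"][:,:,::-1])
np.savez("w1.npz",**f)
E
```

```text
2.2167 [ 0.44116685 -0.11832146  0.29534909] [5.50808992e-05 7.04852615e-01 7.09353758e-01 1.84586241e-04] [-4.25387843e-01 -3.91268109e-01  1.92221495e+00  3.07679731e-04
  1.61041364e+00 -4.31741208e-01] 385.8471036259447 [ 0.39028844 -0.38746208  0.47372349]
```

View pics/w1.png

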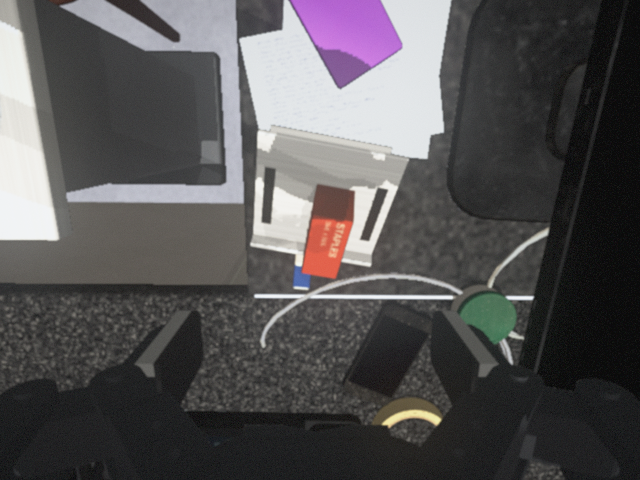

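The wrist view shows the carton on the stand. Its bright top face is at about (313,215), (352,222), (340,278), (303,272), and the shaded up-slope end runs to (318,185)–(354,188). The blue eraser is at (302,284). The stand is yawed a few degrees. I'll solve the carton pose from its six corners.

```bash
cat > pnp.py <<'E'
from h import *
np.set_printoptions(precision=4,suppress=True)
f=dict(np.load("w1.npz"))
hsv=cv2.cvtColor(f["image"],cv2.COLOR_RGB2HSV); 
m=((hsv[...,0]<12)|(hsv[...,0]>172))&(hsv[...,1]>120)&(hsv[...,2]>40)
w=np.zeros(m.shape,np.uint8); w[170:290,285:370]=m[170:290,285:370]*255
w=cv2.morphologyEx(w,cv2.MORPH_CLOSE,np.ones((9,9)))
v=hsv[...,2]
b=((v>150)&(w>0)).astype(np.uint8)*255; b=cv2.morphologyEx(cv2.morphologyEx(b,cv2.MORPH_CLOSE,np.ones((13,13))),cv2.MORPH_OPEN,np.ones((5,5)))
d=cv2.morphologyEx(cv2.subtract(w,b),cv2.MORPH_OPEN,np.ones((5,5)))
for n,k in(("all",w),("top",b),("end",d)):
    c=max(cv2.findContours(k,0,1)[0],key=cv2.contourArea)
    for N in (4,6):
        p=cv2.approxPolyN(c,N).reshape(-1,2) if len(c)>N else c
        print(n,N,p.tolist())
print(v[160:285:4,334])
E
python3 pnp.py
```

```text
all 4 [[335, 279], [301, 273], [311, 217], [356, 208]]
all 6 [[351, 226], [335, 279], [314, 275], [301, 272], [311, 217], [351, 209]]
top 4 [[353, 220], [335, 280], [301, 272], [312, 217]]
top 6 [[323, 218], [353, 220], [336, 277], [322, 277], [301, 272], [312, 218]]Traceback (most recent call last):
  File "pnp.py", line 12, in <module>
    c=max(cv2.findContours(k,0,1)[0],key=cv2.contourArea)
ValueError: max() iterable argument is empty
```

```bash
python3 - <<'E'
from h import *
f=dict(np.load("w1.npz"))
hsv=cv2.cvtColor(f["image"],cv2.COLOR_RGB2HSV); print(hsv[200,320:350:10].tolist(),hsv[193,325].tolist())
c=f["image"][120:300,235:435]; cv2.imwrite("pics/c2.png",cv2.resize(c,(640,576),interpolation=cv2.INTER_CUBIC)[:,:,::-1])
E
```

```text
[[6, 90, 105], [9, 90, 99], [5, 84, 100]] [7, 84, 100]
```

View pics/c2.png

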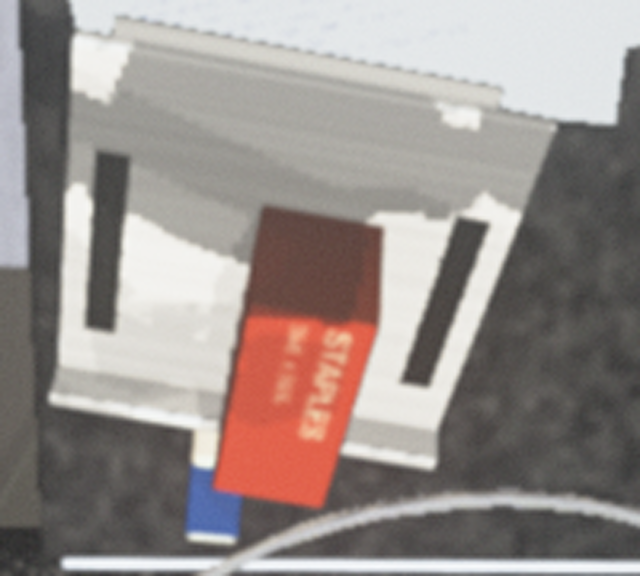

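The crop gives clear corners: top face at (248,316), (378,324), (323,507), (214,488) and the end's lower edge at (264,206)–(383,228), in crop pixels at 3.2x.

```bash
python3 - <<'E'
from h import *
np.set_printoptions(precision=4,suppress=True)
f=dict(np.load("w1.npz"))
P=np.array([(248,316),(378,324),(323,507),(214,488),(264,206),(383,228)])/3.2+[235,120]
O=np.array([(-18,41,42),(18,41,42),(18,-41,42),(-18,-41,42),(-18,41,0),(18,41,0)])/1000.
K=np.array([[f["fx"],0,f["cx"]],[0,f["fy"],f["cy"]],[0,0,1.]])
ok,r,t=cv2.solvePnP(O,P,K,None)
print("reproj",(cv2.projectPoints(O,r,t,K,None)[0].reshape(-1,2)-P).round(1).tolist())
Rw=f["R"].T@cv2.Rodrigues(r)[0]; c=f["R"].T@(t.ravel()-f["t"])
print(Rw,"base",c,"topcentre",c+Rw@[0,0,.042],"tilt",np.degrees(np.arccos(Rw[2,2])),"yaw of y",np.degrees(np.arctan2(Rw[1,1],Rw[0,1])))
# constrained: tilt 32
from scipy.optimize import least_squares
def pose(v): return Ro.from_euler("ZX",[v[3],np.radians(32)]).as_matrix()
def res(v): return np.concatenate([proj(f,v[:3]+pose(v)@o)-p for o,p in zip(O,P)])
s=least_squares(res,np.r_[c,-.1]); R=pose(s.x);print("fit",s.x,np.degrees(s.x[3]),np.abs(s.fun).max()); print("top",s.x[:3]+R@[0,0,.042])
sd=cam("side");t=s.x[:3]+R@[0,0,.042];print("side proj of top",proj(sd,t))
# stand low lip ends & slope: point of base low corner height
for o in((0,-.041,0),(0,.041,0),(0,.041,.042)):print(s.x[:3]+R@o)
E
```

```text
reproj [[0.0, -2.1], [0.5, 2.0], [0.6, -0.5], [-0.0, 0.1], [-0.9, 0.6], [-0.2, -0.0]]
[[ 0.9877  0.1344 -0.0803]
 [-0.1563  0.8202 -0.5503]
 [-0.0081  0.5561  0.8311]] base [ 0.4548 -0.1249  0.0385] topcentre [ 0.4514 -0.1481  0.0734] tilt 33.79078798924701 yaw of y 80.6955774709594
fit [ 0.4551 -0.1268  0.0346 -0.16  ] -9.166404619170178 3.196640120570379
top [ 0.4515 -0.1488  0.0702]
side proj of top [377.0223 191.9604]
[ 0.4495 -0.1611  0.0128]
[ 0.4606 -0.0925  0.0563]
[ 0.4571 -0.1144  0.0919]
```

>>> play_rows([
  [39,0,0,0,0,0],
  [39,0,0,0,0,0],
  [39,0,0,0,0,0],
  [39,0,0,0,0,0],
  [39,0,0,0,0,0],
], hand=0)

```text
time: 2.68
tool_pos: [0.4405, 0.0738, 0.2954]
tool_rot: [0.0, 0.708, 0.706, 0.0]
contact_force: [0.6, -0.2, -0.0]
gripper_width: 0.297
grasp_force: 0.0
```

>>> play_rows([
  [39,0,0,0,0,0],
  [39,0,0,0,0,0],
  [39,0,0,0,0,0],
  [39,0,0,0,0,0],
  [39,0,0,0,0,0],
])

```text
time: 3.1
tool_pos: [0.4412, 0.2692, 0.2953]
tool_rot: [0.0, 0.708, 0.706, 0.0]
contact_force: [1.0, 0.6, 0.1]
gripper_width: -0.002
grasp_force: 0.0
```

>>> play_rows([
  [39,0,0,0,0,0],
  [0,0,0,0,0,0],
  [0,0,0,0,0,0],
])

```text
time: 3.35
tool_pos: [0.4411, 0.3079, 0.2947]
tool_rot: [0.0, 0.707, 0.707, -0.001]
contact_force: [-0.4, 0.5, 0.0]
gripper_width: 0.002
grasp_force: 0.0
```

```bash
python3 - <<'E'
from h import *
f=cam("wrist"); s=manip.state(); print(s["time"],s["tool_pos"],s["tool_rot"],s["joint_pos"])
cv2.imwrite("pics/w2.png",f["image"][:,:,::-1])
np.savez("w2.npz",**f)
for n,lo,hi,z in(("yellow",(22,80,120),(35,255,255),.030),("blue",(105,90,40),(128,255,255),.021)):
    for a,r,c in blob(f,lo,hi,k=5)[:2]:
        p=cv2.boxPoints(r); print(n,a,p.round().tolist(),[onz(f,q,z)[:2].round(4).tolist() for q in p], onz(f,r[0],z).round(4))
E
```

```text
3.4 [0.44121009 0.30696278 0.29484402] [ 1.78747478e-04  7.07319219e-01  7.06893957e-01 -6.50392120e-04] [ 4.69732581e-01 -1.81626811e-01  1.75462458e+00 -7.43320432e-04
  1.56972064e+00  4.70335210e-01]
yellow 5396.5 [[284.0, 217.0], [286.0, 140.0], [361.0, 142.0], [359.0, 219.0]] [[0.4079, 0.2983], [0.4117, 0.3745], [0.4853, 0.3726], [0.4856, 0.2961]] [0.4476 0.3364 0.03  ]
blue 4549.0 [[273.0, 306.0], [275.0, 247.0], [375.0, 250.0], [373.0, 309.0]] [[0.3923, 0.1938], [0.3966, 0.2635], [0.5043, 0.2597], [0.505, 0.1897]] [0.4495 0.2275 0.021 ]
```

View pics/w2.png

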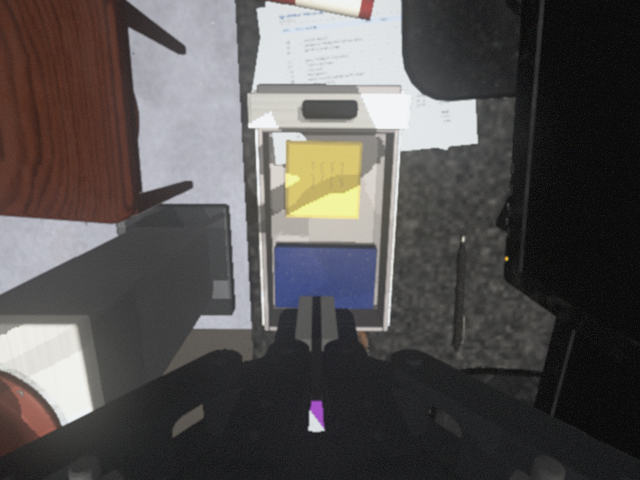

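The wrist view shows the tray interior at x≈265–393, y≈130–322 px. The yellow block is at (286–361, 140–218), the blue pad at (274–375, 247–308), and the bar with its tab at (330,108). Next: tray pose.

```bash
python3 - <<'E'
from h import *
np.set_printoptions(precision=4,suppress=True)
f=dict(np.load("w2.npz"))
for n,p,z in(("Lrim top",(258,132),.05),("Lrim bot",(264,328),.05),("Rrim top",(401,132),.05),("Rrim bot",(389,329),.05),("bar nearL",(250,127),.056),("bar nearR",(409,129),.056),("bar farL",(250,94),.056),("bar farR",(410,94),.056),("tab",(330,105),.0865)):
    print(n,onz(f,p,z))
g=cv2.cvtColor(f["image"],cv2.COLOR_RGB2GRAY)
for r in(160,235,300):print(r,[(c,int(g[r,c])) for c in range(254,276,1)],[(c,int(g[r,c])) for c in range(380,406,1)])
for c in(275,380): print(c,[(r,int(g[r,c])) for r in range(310,336)],[(r,int(g[r,c])) for r in range(84,136,2)])
E
```

```text
Lrim top [0.3873 0.3817 0.05  ]
Lrim bot [0.3854 0.1813 0.05  ]
Rrim top [0.5194 0.3817 0.05  ]
Rrim bot [0.5189 0.1803 0.05  ]
bar nearL [0.3811 0.386  0.056 ]
bar nearR [0.5253 0.3843 0.056 ]
bar farL [0.3824 0.4139 0.056 ]
bar farR [0.5242 0.4139 0.056 ]
tab [0.4525 0.4024 0.0865]
160 [(254, 88), (255, 124), (256, 212), (257, 243), (258, 232), (259, 170), (260, 134), (261, 135), (262, 127), (263, 107), (264, 89), (265, 90), (266, 88), (267, 89), (268, 95), (269, 109), (270, 121), (271, 127), (272, 136), (273, 134), (274, 147), (275, 194)] [(380, 153), (381, 185), (382, 189), (383, 178), (384, 145), (385, 106), (386, 89), (387, 89), (388, 88), (389, 86), (390, 90), (391, 86), (392, 111), (393, 166), (394, 202), (395, 202), (396, 192), (397, 210), (398, 231), (399, 219), (400, 136), (401, 87), (402, 90), (403, 91), (404, 91), (405, 90)]
235 [(254, 76), (255, 73), (256, 74), (257, 70), (258, 111), (259, 181), (260, 214), (261, 185), (262, 158), (263, 161), (264, 159), (265, 133), (266, 91), (267, 77), (268, 75), (269, 78), (270, 88), (271, 132), (272, 167), (273, 178), (274, 179), (2
[... 1361 characters left out ...]
2), (120, 222), (122, 235), (124, 238), (126, 243), (128, 214), (130, 179), (132, 187), (134, 231)]
380 [(310, 71), (311, 68), (312, 65), (313, 64), (314, 65), (315, 68), (316, 66), (317, 65), (318, 64), (319, 66), (320, 65), (321, 69), (322, 69), (323, 67), (324, 69), (325, 71), (326, 95), (327, 141), (328, 183), (329, 191), (330, 160), (331, 109), (332, 73), (333, 71), (334, 71), (335, 71)] [(84, 207), (86, 181), (88, 212), (90, 210), (92, 213), (94, 241), (96, 245), (98, 244), (100, 244), (102, 244), (104, 244), (106, 244), (108, 244), (110, 244), (112, 244), (114, 244), (116, 244), (118, 244), (120, 244), (122, 244), (124, 244), (126, 245), (128, 227), (130, 173), (132, 142), (134, 171)]
```

>>> play_rows([
  [-28,8,0,0,0,0],
  [0,0,40,0,0,0],
  [0,0,40,0,0,0],
  [0,0,40,0,0,0],
  [0,0,40,0,0,0],
])

```text
time: 3.82
tool_pos: [0.4496, 0.2774, 0.1343]
tool_rot: [0.001, 0.708, 0.706, 0.001]
contact_force: [0.8, -0.3, -0.2]
gripper_width: 0.002
grasp_force: 0.0
```

>>> play_rows([
  [0,0,30,0,0,0],
  [0,0,30,0,0,0],
  [0,0,15,0,0,0],
  [0,0,0,0,0,0],
])

```text
time: 4.15
tool_pos: [0.446, 0.2761, 0.0557]
tool_rot: [-0.001, 0.708, 0.706, -0.004]
contact_force: [-0.6, 0.6, -0.1]
gripper_width: -0.001
grasp_force: 0.0
```

```bash
python3 - <<'E'
from h import *
f=cam("wrist"); s=manip.state(); print(s["time"],s["tool_pos"],s["contact_force"])
c=f["image"]; cv2.imwrite("pics/w3.png",c[:,:,::-1])
E
```

```text
4.2 [0.44772568 0.27720336 0.05839692] [ 0.54093763 -1.10984865 -0.83099758]
```

View pics/w3.png

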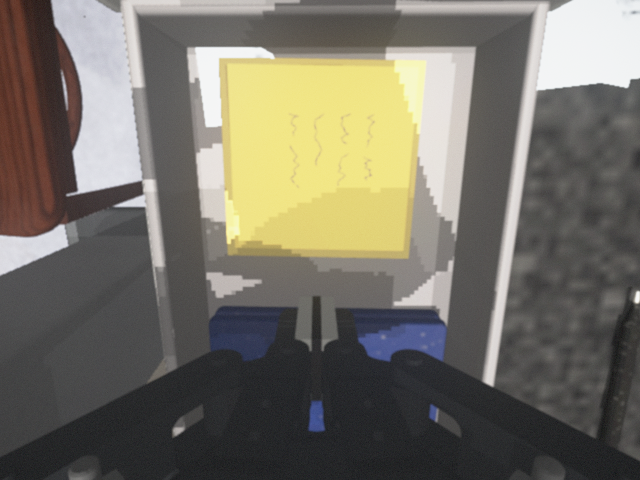

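The close view shows the block's near edge at row ~256 and the pad's far edge at row ~310. Fingertips are over the gap at about (316,300).

```bash
python3 - <<'E'
from h import *
np.set_printoptions(precision=4,suppress=True)
f=cam("wrist"); s=manip.state(); print(s["tool_pos"])
for n,p,z in(("yel near",(230,252),.03),("",(410,256),.03),("yel far",(222,60),.03),("",(424,60),.03),("yel base near",(318,259),.004),("blue far",(216,310),.021),("",(440,309),.021),("endwall rim L",(137,12),.05),("R",(535,10),.05),("endwall floor",(190,47),.004),("R",(475,47),.004),("Linner rim",(150,100),.05),("Rinner",(525,100),.05)): print(n,onz(f,p,z))
b=blob(f,(22,80,90),(35,255,255),k=5)[0];print([onz(f,q,.03)[:2].round(4).tolist() for q in cv2.boxPoints(b[1])],cv2.boxPoints(b[1]).round().tolist())
# tips: TCP +14mm projected
for z in(.0,.014): print("tip px",proj(f,s["tool_pos"]-[0,0,z]))
E
```

```text
[0.4491 0.2782 0.0605]
yel near [0.4118 0.2999 0.03  ]
 [0.4878 0.2979 0.03  ]
yel far [0.4137 0.3739 0.03  ]
 [0.4882 0.3735 0.03  ]
yel base near [0.4489 0.2884 0.004 ]
blue far [0.4012 0.2689 0.021 ]
 [0.5057 0.2693 0.021 ]
endwall rim L [0.3927 0.3842 0.05  ]
R [0.5166 0.384  0.05  ]
endwall floor [0.3945 0.3836 0.004 ]
R [0.516 0.383 0.004]
Linner rim [0.3936 0.3584 0.05  ]
Rinner [0.5173 0.3579 0.05  ]
[[0.4118, 0.3729], [0.4839, 0.3725], [0.4887, 0.2971], [0.4061, 0.2972]] [[217.0, 63.0], [412.0, 63.0], [412.0, 258.0], [217.0, 258.0]]
tip px [318.5448 333.3727]
tip px [318.5158 316.0843]
```

>>> play_rows([
  [1,0,10,0,0,0],
  [0,0,10,0,0,0],
  [0,0,6,0,0,0],
  [0,0,0,0,0,0],
  [0,0,0,0,0,0],
])

```text
time: 4.67
tool_pos: [0.4482, 0.2807, 0.0339]
tool_rot: [-0.0, 0.707, 0.707, -0.0]
contact_force: [0.2, -0.3, 0.4]
gripper_width: -0.003
grasp_force: 0.0
```

>>> play_rows([
  [0,0,4,0,0,0],
  [0,0,4,0,0,0],
  [0,0,0,0,0,0],
  [0,0,0,0,0,0],
])

```text
time: 5.0
tool_pos: [0.4483, 0.2807, 0.026]
tool_rot: [-0.0, 0.707, 0.707, -0.0]
contact_force: [1.0, 0.3, -0.1]
gripper_width: 0.004
grasp_force: 0.0
```

>>> play_rows([
  [0,0,3,0,0,0],
  [4,0,0,0,0,0],
  [4,0,0,0,0,0],
  [2,0,0,0,0,0],
  [0,0,0,0,0,0],
])

```text
time: 5.42
tool_pos: [0.4487, 0.2914, 0.0234]
tool_rot: [0.0, 0.707, 0.707, 0.0]
contact_force: [-0.1, 0.7, -0.0]
gripper_width: -0.0
grasp_force: 0.0
```

>>> play_rows([
  [1,0,0,0,0,0],
  [0,0,0,0,0,0],
])

```text
time: 5.58
tool_pos: [0.4487, 0.292, 0.0234]
tool_rot: [0.0, 0.707, 0.707, 0.0]
contact_force: [-0.7, 0.8, 0.3]
gripper_width: 0.001
grasp_force: 0.0
```

>>> play_rows([
  [1,0,0,0,0,0],
  [0,0,0,0,0,0],
])

```text
time: 5.75
tool_pos: [0.4486, 0.2928, 0.0234]
tool_rot: [0.0, 0.707, 0.707, 0.0]
contact_force: [-0.0, 0.7, -0.3]
gripper_width: -0.001
grasp_force: 0.0
```

>>> play_rows([
  [1,0,0,0,0,0],
  [0,0,0,0,0,0],
])

```text
time: 5.92
tool_pos: [0.4487, 0.2938, 0.0234]
tool_rot: [0.0, 0.707, 0.707, 0.0]
contact_force: [-0.9, 0.2, 0.7]
gripper_width: -0.002
grasp_force: 0.2
```

>>> play_rows([
  [1,0,0,0,0,0],
  [0,0,0,0,0,0],
])

```text
time: 6.08
tool_pos: [0.4485, 0.2944, 0.0233]
tool_rot: [0.0, 0.707, 0.707, -0.0]
contact_force: [-0.6, -3.1, 1.7]
gripper_width: -0.002
grasp_force: 1.5
```

```bash
python3 - <<'E'
from h import *
f=cam("wrist"); s=manip.state(); print(s["tool_pos"],s["contact_force"])
cv2.imwrite("pics/w4.png",f["image"][:,:,::-1])
E
```

```text
[0.44855333 0.29442971 0.0233404 ] [ 0.4648342  -3.67451665  1.68765711]
```

View pics/w4.png

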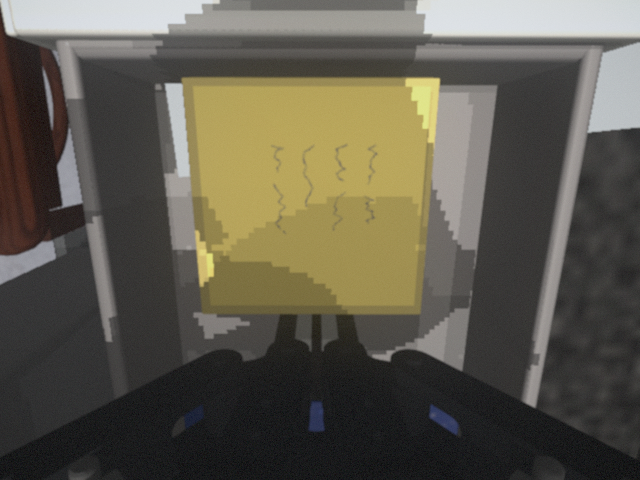

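The block is square against the +y end wall: its top edge is flush at row 80 and the wall reacts with −3.7 N. Now I push the pad the other way.

>>> play_rows([
  [-8,0,0,0,0,0],
  [-8,0,0,0,0,0],
  [-4,0,0,0,0,0],
  [-3,0,0,0,0,0],
  [0,0,0,0,0,0],
])

```text
time: 6.55
tool_pos: [0.4485, 0.2711, 0.0232]
tool_rot: [-0.0, 0.707, 0.707, -0.0]
contact_force: [-0.6, -0.9, -0.2]
gripper_width: -0.0
grasp_force: 0.0
```

>>> play_rows([
  [-1,0,0,0,0,0],
  [-1,0,0,0,0,0],
  [0,0,0,0,0,0],
])

```text
time: 6.8
tool_pos: [0.4486, 0.2698, 0.0233]
tool_rot: [-0.0, 0.707, 0.707, 0.0]
contact_force: [0.3, -0.6, -0.0]
gripper_width: -0.0
grasp_force: 0.0
```

>>> play_rows([
  [-1,0,0,0,0,0],
  [0,0,0,0,0,0],
])

```text
time: 6.97
tool_pos: [0.4486, 0.2688, 0.0233]
tool_rot: [0.0, 0.707, 0.707, 0.0]
contact_force: [-0.3, 0.3, 1.3]
gripper_width: 0.002
grasp_force: 0.0
```

>>> play_rows([
  [-1,0,0,0,0,0],
  [0,0,0,0,0,0],
])

```text
time: 7.13
tool_pos: [0.4486, 0.2678, 0.0234]
tool_rot: [0.0, 0.707, 0.707, 0.0]
contact_force: [0.5, 0.2, 0.1]
gripper_width: -0.001
grasp_force: 0.1
```

>>> play_rows([
  [-1,0,0,0,0,0],
  [0,0,0,0,0,0],
])

```text
time: 7.3
tool_pos: [0.4487, 0.2674, 0.0235]
tool_rot: [-0.0, 0.707, 0.707, 0.001]
contact_force: [0.6, 4.0, -1.2]
gripper_width: 0.002
grasp_force: 1.9
```

>>> play_rows([
  [-1,0,0,0,0,0],
  [0,0,0,0,0,0],
])

```text
time: 7.47
tool_pos: [0.4487, 0.2673, 0.0237]
tool_rot: [-0.001, 0.707, 0.707, 0.002]
contact_force: [-0.5, 7.1, -1.2]
gripper_width: 0.002
grasp_force: 3.8
```

>>> play_rows([
  [-0.5,0,0,0,0,0],
  [0,0,0,0,0,0],
])

```text
time: 7.63
tool_pos: [0.4487, 0.2673, 0.0238]
tool_rot: [-0.001, 0.707, 0.707, 0.002]
contact_force: [-0.5, 8.9, -1.0]
gripper_width: -0.001
grasp_force: 4.6
```

>>> play_rows([
  [4,0,0,0,0,0],
  [2,0,-20,0,0,0],
  [0,0,-40,0,0,0],
  [0,0,-40,0,0,0],
  [0,0,-40,0,0,0],
])

```text
time: 8.05
tool_pos: [0.4478, 0.2706, 0.1641]
tool_rot: [0.0, 0.707, 0.707, -0.001]
contact_force: [-0.1, -0.4, 0.4]
gripper_width: -0.003
grasp_force: 0.0
```

>>> play_rows([
  [-30,0,-25,0,0,0],
  [-41,0,0,0,0,0],
  [-41,0,0,0,0,0],
  [-41,0,0,0,0,0],
  [-41,0,0,0,0,0],
], hand=65)

```text
time: 8.47
tool_pos: [0.448, 0.0753, 0.1885]
tool_rot: [0.001, 0.707, 0.707, -0.0]
contact_force: [0.9, -0.6, -0.3]
gripper_width: 0.709
grasp_force: 0.0
```

>>> play_rows([
  [-41,0,0,0,0,0],
  [-41,0,0,0,0,0],
  [-41,0,0,0,0,0],
  [-41,0,0,0,0,0],
  [-41,0,0,0,0,0],
])

```text
time: 8.88
tool_pos: [0.4477, -0.13, 0.1883]
tool_rot: [0.0, 0.707, 0.707, -0.001]
contact_force: [1.1, -0.2, -1.5]
gripper_width: 0.755
grasp_force: 0.0
```

>>> play_rows([
  [-41,0,0,0,0,0],
  [-20,0,0,0,0,4.6],
  [0,0,0,0,0,4.6],
  [0,0,0,0,6.4,0],
  [0,0,0,0,6.4,0],
])

```text
time: 9.3
tool_pos: [0.4486, -0.1885, 0.1889]
tool_rot: [-0.073, 0.756, 0.644, 0.086]
contact_force: [-0.4, 0.6, -0.6]
gripper_width: 0.761
grasp_force: 0.0
```

>>> play_rows([
  [0,0,0,0,6.4,0],
  [0,0,0,0,6.4,0],
  [0,0,0,0,6.4,0],
  [0,0,0,0,0,0],
  [0,0,0,0,0,0],
])

```text
time: 9.72
tool_pos: [0.4478, -0.1895, 0.1871]
tool_rot: [-0.179, 0.733, 0.622, 0.209]
contact_force: [0.6, -0.4, -0.1]
gripper_width: 0.76
grasp_force: 0.0
```

```bash
python3 - <<'E'
from h import *
np.set_printoptions(precision=4,suppress=True)
f=cam("wrist"); s=manip.state(); np.savez("w5.npz",**f); R=Ro.from_quat(s["tool_rot"],scalar_first=True).as_matrix()
print(s["time"],s["tool_pos"],R,s["joint_pos"])
cv2.imwrite("pics/w5.png",f["image"][:,:,::-1])
c=np.array([.4515,-.1487,.071]); print("delta tool mm",R.T@(c-s["tool_pos"])*1e3)
C=Ro.from_euler("ZX",[-9.17,32],degrees=True).as_matrix()
print([proj(f,c+C@[x,y,0]).round(1).tolist() for x,y in((-.018,.041),(.018,.041),(.018,-.041),(-.018,-.041))])
E
```

```text
9.7667 [ 0.4483 -0.1889  0.1878] [[ 0.1368  0.9871  0.0834]
 [ 0.8379 -0.1602  0.5218]
 [ 0.5284 -0.0015 -0.849 ]] [-0.7937 -0.0758  1.9077  0.441   1.6546 -0.6727]
delta tool mm [-27.6183  -3.0643 120.4518]
[[283.5, 224.1], [338.3, 223.8], [337.0, 335.9], [286.8, 336.0]]
```

View pics/w5.png

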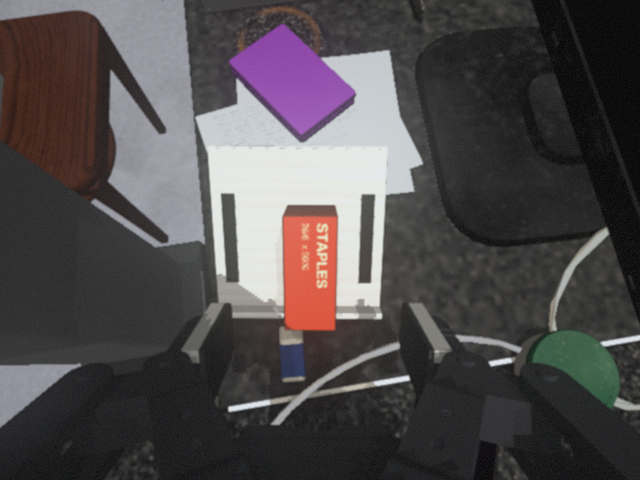

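The view is square to the carton. Its top face is at (284,215), (337,216), (335,329), (286,328), about 8 px up-slope of the prediction. I'll refine with both views.

```bash
python3 - <<'E'
from h import *
from scipy.optimize import least_squares
np.set_printoptions(precision=4,suppress=True)
f=dict(np.load("w1.npz"));g=dict(np.load("w5.npz"))
O=np.array([(-18,41,42),(18,41,42),(18,-41,42),(-18,-41,42),(-18,41,0),(18,41,0)])/1000.
P=np.array([(248,316),(378,324),(323,507),(214,488),(264,206),(383,228)])/3.2+[235,120]
hsv=cv2.cvtColor(g["image"],cv2.COLOR_RGB2HSV)
m=((hsv[...,0]<12)|(hsv[...,0]>172))&(hsv[...,1]>140)&(hsv[...,2]>150)
w=np.zeros(m.shape,np.uint8);w[195:345,265:355]=m[195:345,265:355]*255
w=cv2.morphologyEx(w,cv2.MORPH_CLOSE,np.ones((15,15)));c=max(cv2.findContours(w,0,1)[0],key=cv2.contourArea)
q=cv2.approxPolyN(c,4).reshape(-1,2).astype(float);print(q.tolist())
Q=np.array([(283.5,215.5),(337,216),(335,329.5),(286,328.5)])
def pose(v): return Ro.from_euler("ZX",[v[3],v[4]]).as_matrix()
def r(v,F,pts): return np.concatenate([proj(F,v[:3]+pose(v)@o)-p for o,p in zip(O,pts)])
for name,fun in(("w5",lambda v:np.r_[r(v,g,Q),100*(v[4]-.5585)]),("both",lambda v:np.r_[r(v,g,Q),.5*r(v,f,P),100*(v[4]-.5585)])):
    s=least_squares(fun,[.455,-.127,.035,-.16,.56]);C=pose(s.x);top=s.x[:3]+C@[0,0,.042]
    print(name,s.x,np.degrees(s.x[3:]),"top",top,np.abs(s.fun).max())
    st=manip.state();R=Ro.from_quat(st["tool_rot"],scalar_first=True).as_matrix()
    print("delta tool",R.T@(top-st["tool_pos"])*1e3, st["tool_pos"])
E
```

```text
[[336.0, 217.0], [334.0, 329.0], [285.0, 329.0], [283.0, 217.0]]
w5 [ 0.4554 -0.1218  0.0366 -0.1705  0.5562] [-9.7711 31.8698] top [ 0.4516 -0.1436  0.0723] 0.7383769067359367
delta tool [-22.6564  -3.7801 122.0234] [ 0.4483 -0.1889  0.1878]
both [ 0.4552 -0.123   0.0425 -0.1685  0.5687] [-9.6565 32.5818] top [ 0.4514 -0.1453  0.0779] 2.631891720432975
delta tool [-21.1261  -3.6987 116.364 ] [ 0.4483 -0.1889  0.1878]
```

>>> play_rows([
  [-22,-4,10,0,0,0.4],
  [0,0,20,0,0,0],
  [0,0,20,0,0,0],
  [0,0,20,0,0,0],
  [0,0,15,0,0,0],
])

```text
time: 10.18
tool_pos: [0.4487, -0.1603, 0.1039]
tool_rot: [-0.179, 0.734, 0.622, 0.208]
contact_force: [0.1, -0.3, -0.2]
gripper_width: 0.759
grasp_force: 0.0
```

>>> play_rows([
  [0,0,0,0,0,0],
  [0,0,0,0,0,0],
  [0,0,0,0,0,0],
])

```text
time: 10.43
tool_pos: [0.4496, -0.1623, 0.1059]
tool_rot: [-0.178, 0.734, 0.621, 0.209]
contact_force: [0.2, -0.3, 0.0]
gripper_width: 0.762
grasp_force: 0.0
```

```bash
python3 - <<'E'
from h import *
np.set_printoptions(precision=4,suppress=True)
f=cam("wrist"); s=manip.state(); np.savez("w6.npz",**f); R=Ro.from_quat(s["tool_rot"],scalar_first=True).as_matrix()
print(s["time"],s["tool_pos"],s["gripper_width"],manip.nose_length)
cv2.imwrite("pics/w6.png",f["image"][:,:,::-1])
for t in([.4516,-.1436,.0723],[.4514,-.1453,.0779]): print("delta",R.T@(np.array(t)-s["tool_pos"])*1e3)
E
```

```text
10.4833 [ 0.4497 -0.1627  0.1061] 0.7606149513441555 0.014
delta [-1.6048 -1.261  38.8237]
delta [-0.1    -1.1848 33.1651]
```

View pics/w6.png

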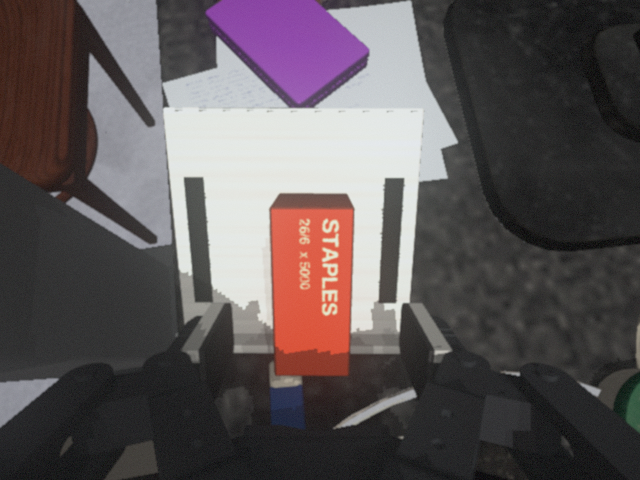

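Now the carton's top corners are at (271,208), (352,209), (350,375), (275,374).

```bash
python3 - <<'E'
from h import *
np.set_printoptions(precision=2,suppress=True)
f=dict(np.load("w6.npz"));M=f["mount"]
P=np.array([(271,208),(352,209),(350,375),(275,374)],float)
O=np.array([(-18,41,0),(18,41,0),(18,-41,0),(-18,-41,0)],float)
K=np.array([[f["fx"],0,f["cx"]],[0,f["fy"],f["cy"]],[0,0,1.]])
ok,r,t=cv2.solvePnP(O,P,K,None); R=M[:3,:3]@cv2.Rodrigues(r)[0]
print("top centre in tool mm",M[:3,:3]@t.ravel()+M[:3,3]*1e3); print(R)
# at assumed depth, ray cast of the centre
c=P.mean(0)
d=M[:3,:3]@np.array([(c[0]-f["cx"])/f["fx"],(c[1]-f["cy"])/f["fy"],1])
for z in(33,36,39): k=(z-M[2,3]*1e3)/d[2]; print(z,M[:3,3]*1e3+d*k, "width/len at depth", )
E
```

```text
top centre in tool mm [-2.25 -1.3  38.77]
[[ 0.    1.    0.04]
 [ 1.   -0.   -0.03]
 [-0.03  0.04 -1.  ]]
33 [ 2.35 -1.17 33.  ] width/len at depth
36 [ 1.11 -1.2  36.  ] width/len at depth
39 [-0.13 -1.24 39.  ] width/len at depth
```

>>> play_rows([
  [-1,-1.3,15,0,0,0],
  [0,0,15,0,0,0],
  [0,0,10,0,0,0],
  [0,0,0,0,0,0],
  [0,0,0,0,0,0],
])

```text
time: 10.9
tool_pos: [0.4509, -0.1419, 0.0704]
tool_rot: [-0.179, 0.734, 0.621, 0.209]
contact_force: [-0.2, 0.3, -0.2]
gripper_width: 0.762
grasp_force: 0.0
```

>>> play_rows([
  [0,0,0,0,0,0],
  [0,0,0,0,0,0],
  [0,0,0,0,0,0],
  [0,0,0,0,0,0],
  [0,0,0,0,0,0],
], hand=20)

```text
time: 11.32
tool_pos: [0.4516, -0.1427, 0.0712]
tool_rot: [-0.178, 0.734, 0.621, 0.21]
contact_force: [-1.8, -3.6, 4.7]
gripper_width: 0.409
grasp_force: 61.2
```

```bash
python3 - <<'E'
from h import *
f=cam("wrist"); s=manip.state(); print(s["time"],s["tool_pos"],s["gripper_width"]*85.4,s["grasp_force"],s["contact_force"])
cv2.imwrite("pics/w7.png",f["image"][:,:,::-1])
E
```

```text
11.3667 [ 0.45154546 -0.14267767  0.07121237] 35.16769542362319 61.32354140281677 [-1.91669475 -3.44772621  6.02625429]
```

>>> play_rows([
  [0,0,-10,0,0,0],
  [0,0,-20,0,0,0],
  [0,0,-30,0,0,0],
  [0,0,-30,0,0,0],
  [0,0,-30,0,0,0],
])

```text
time: 11.78
tool_pos: [0.4399, -0.2047, 0.1724]
tool_rot: [-0.18, 0.734, 0.62, 0.209]
contact_force: [0.1, -0.6, -0.8]
gripper_width: 0.409
grasp_force: 60.4
```

>>> play_rows([
  [0,0,0,0,-6.4,0],
  [0,0,0,0,-6.4,0],
  [0,0,0,0,-6.4,0],
  [0,0,0,0,-6.4,0],
  [0,0,0,0,-6.4,0],
])

```text
time: 12.2
tool_pos: [0.4405, -0.2049, 0.1725]
tool_rot: [0.001, 0.764, 0.646, -0.003]
contact_force: [-0.4, 0.6, -2.1]
gripper_width: 0.409
grasp_force: 60.4
```

>>> play_rows([
  [0,0,-10,0,0,6.7],
  [0,0,0,0,0,6.7],
  [0,0,0,0,0,6.7],
  [0,0,0,0,0,6.7],
  [0,0,0,0,0,6.7],
])

```text
time: 12.62
tool_pos: [0.4401, -0.2041, 0.1814]
tool_rot: [-0.002, 0.918, 0.396, -0.002]
contact_force: [0.5, 0.5, -1.6]
gripper_width: 0.409
grasp_force: 60.4
```

>>> play_rows([
  [0,0,0,0,0,6.7],
  [0,0,0,0,0,6.7],
  [0,0,0,0,0,6.7],
  [0,0,0,0,0,6.7],
  [0,0,0,0,0,6.7],
])

```text
time: 13.03
tool_pos: [0.4401, -0.2042, 0.1813]
tool_rot: [-0.001, 0.993, 0.114, -0.002]
contact_force: [0.7, -0.3, -1.3]
gripper_width: 0.408
grasp_force: 60.4
```

>>> play_rows([
  [0,0,0,0,0,6.7],
  [0,0,0,0,0,6.7],
  [0,0,0,0,0,0],
  [0,0,0,0,0,0],
])

```text
time: 13.37
tool_pos: [0.4403, -0.2043, 0.1814]
tool_rot: [-0.001, 1.0, 0.002, -0.002]
contact_force: [-0.5, 0.4, -2.0]
gripper_width: 0.408
grasp_force: 60.4
```

```bash
python3 - <<'E'
from h import *
np.set_printoptions(precision=4,suppress=True)
s=manip.state(); R=Ro.from_quat(s["tool_rot"],scalar_first=True).as_matrix()
print(s["time"],s["tool_pos"],s["gripper_width"]*85.4,s["grasp_force"],s["contact_force"],s["joint_pos"]);print(R)
print("to go (tool mm)",R.T@(np.array([.454,.281,.20])-s["tool_pos"])*1e3)
E
```

```text
13.3667 [ 0.4403 -0.2043  0.1814] 34.844360207206286 60.41826009750366 [-0.5019  0.3588 -2.0035] [-0.5872 -0.2398  1.9939 -0.0015  1.3921  0.98  ]
[[ 1.      0.0039 -0.0047]
 [ 0.0039 -1.      0.0013]
 [-0.0047 -0.0013 -1.    ]]
to go (tool mm) [  15.5299 -485.2936  -17.9843]
```

>>> play_rows([
  [1.3,-40.4,-10,0,0,0],
  [1.3,-40.4,-8,0,0,0],
  [1.3,-40.4,0,0,0,0],
  [1.3,-40.4,0,0,0,0],
  [1.3,-40.4,0,0,0,0],
])

```text
time: 13.78
tool_pos: [0.4466, -0.0009, 0.2002]
tool_rot: [-0.0, 1.0, 0.002, -0.002]
contact_force: [1.1, 0.4, -0.4]
gripper_width: 0.407
grasp_force: 60.8
```

>>> play_rows([
  [1.3,-40.4,0,0,0,0],
  [1.3,-40.4,0,0,0,0],
  [1.3,-40.4,0,0,0,0],
  [1.3,-40.4,0,0,0,0],
  [1.3,-40.4,0,0,0,0],
])

```text
time: 14.2
tool_pos: [0.4527, 0.2015, 0.2001]
tool_rot: [-0.0, 1.0, 0.002, -0.002]
contact_force: [1.3, -1.0, -1.4]
gripper_width: 0.407
grasp_force: 60.7
```

>>> play_rows([
  [1.3,-40.4,0,0,0,0],
  [1.3,-40.4,0,0,0,0],
  [0,0,0,0,0,0],
  [0,0,0,0,0,0],
  [0,0,0,0,0,0],
])

```text
time: 14.62
tool_pos: [0.4555, 0.2801, 0.1997]
tool_rot: [0.0, 1.0, 0.002, -0.002]
contact_force: [-0.7, 0.3, -0.3]
gripper_width: 0.408
grasp_force: 61.0
```

```bash
cat > chk.py <<'E'
from h import *
np.set_printoptions(precision=4,suppress=True)
s=manip.state(); R=Ro.from_quat(s["tool_rot"],scalar_first=True).as_matrix()
print(s["time"],s["tool_pos"],s["gripper_width"]*85.4,s["grasp_force"],s["contact_force"]);print(R)
print("to go (tool mm)",R.T@(np.array([.454,.281,.0455])-s["tool_pos"])*1e3)
for n,z in(("wrist",0),("top",1),("side",1)):
    f=cam(n)
    hsv=cv2.cvtColor(f["image"],cv2.COLOR_RGB2HSV)
    for nm,lo,hi in(("red",(0,140,90),(10,255,255)),("yel",(22,80,90),(35,255,255)),("blue",(105,90,30),(128,255,255))):
        for a,r,c in blob(f,lo,hi)[:4]:
            x,y,w,h=cv2.boundingRect(c)
            if a>40: print(n,nm,int(a),(x,y,x+w,y+h))
E
python3 chk.py
```

```text
14.6167 [0.4555 0.2801 0.1997] 34.87701703206337 60.968488454818726 [-0.6799  0.264  -0.2646]
[[ 1.      0.0033 -0.0046]
 [ 0.0033 -1.     -0.0004]
 [-0.0046  0.0004 -1.    ]]
to go (tool mm) [ -0.7954  -0.9866 154.1815]
wrist red 20009 (263, 224, 371, 432)
wrist yel 7151 (186, 187, 285, 283)
wrist blue 8937 (347, 162, 438, 295)
top red 7117 (235, 128, 392, 279)
top red 5716 (351, 253, 492, 337)
top red 3227 (416, 325, 517, 403)
top red 3134 (330, 373, 419, 447)
top yel 1774 (251, 341, 311, 387)
top yel 639 (240, 265, 269, 290)
top blue 659 (287, 259, 312, 288)
top blue 48 (446, 276, 454, 284)
side red 10563 (301, 36, 596, 152)
side red 7090 (437, 407, 601, 480)
side red 2939 (77, 0, 188, 64)
side red 1646 (594, 7, 640, 75)
side yel 550 (304, 300, 339, 326)
side yel 275 (313, 420, 331, 449)
side blue 743 (313, 269, 356, 297)
```

>>> play_rows([
  [-0.8,-1,20,0,0,0],
  [0,0,30,0,0,0],
  [0,0,30,0,0,0],
  [0,0,30,0,0,0],
  [0,0,0,0,0,0],
])

```text
time: 15.18
tool_pos: [0.4503, 0.2781, 0.0834]
tool_rot: [0.002, 1.0, -0.0, -0.008]
contact_force: [-0.8, -0.7, -3.4]
gripper_width: 0.405
grasp_force: 61.0
```

>>> play_rows([
  [0,0,10,0,0,0],
  [0,0,10,0,0,0],
  [0,0,10,0,0,0],
  [0,0,0,0,0,0],
  [0,0,0,0,0,0],
])

```text
time: 15.6
tool_pos: [0.4547, 0.2814, 0.0604]
tool_rot: [-0.0, 1.0, 0.001, -0.002]
contact_force: [0.0, -0.4, -1.5]
gripper_width: 0.412
grasp_force: 61.0
```

```bash
python3 chk.py | head -12
```

```text
15.6 [0.4547 0.2814 0.0604] 35.160227478466616 61.04034662246704 [ 0.0056 -0.351  -1.4748]
[[ 1.      0.0011 -0.0035]
 [ 0.0011 -1.      0.0006]
 [-0.0035 -0.0006 -1.    ]]
to go (tool mm) [-0.6582  0.3814 14.8699]
wrist red 20075 (262, 224, 371, 432)
wrist yel 21105 (82, 221, 262, 379)
wrist blue 23517 (372, 181, 539, 367)
top red 4595 (275, 236, 458, 318)
top red 2897 (384, 276, 480, 349)
top red 2594 (303, 325, 386, 388)
top red 2508 (273, 190, 360, 262)
```

>>> play_rows([
  [0,0,6,0,0,0],
  [0,0,5,0,0,0],
  [0,0,0,0,0,0],
  [0,0,0,0,0,0],
])

```text
time: 16.08
tool_pos: [0.4539, 0.2812, 0.0484]
tool_rot: [-0.0, 1.0, 0.001, -0.002]
contact_force: [0.8, -0.5, -1.3]
gripper_width: 0.408
grasp_force: 61.0
```

>>> play_rows([
  [0,0,1,0,0,0],
  [0,0,0,0,0,0],
])

```text
time: 16.25
tool_pos: [0.4545, 0.2814, 0.048]
tool_rot: [-0.0, 1.0, 0.001, -0.002]
contact_force: [-0.1, 0.4, -1.7]
gripper_width: 0.407
grasp_force: 61.0
```

>>> play_rows([
  [0,0,1,0,0,0],
  [0,0,0,0,0,0],
])

```text
time: 16.42
tool_pos: [0.4545, 0.2814, 0.0471]
tool_rot: [-0.0, 1.0, 0.001, -0.002]
contact_force: [-0.0, -0.4, -1.3]
gripper_width: 0.409
grasp_force: 61.0
```

>>> play_rows([
  [0,0,1,0,0,0],
  [0,0,0,0,0,0],
])

```text
time: 16.58
tool_pos: [0.4544, 0.2814, 0.046]
tool_rot: [-0.0, 1.0, 0.001, -0.002]
contact_force: [-1.0, 0.2, -1.3]
gripper_width: 0.407
grasp_force: 61.0
```

>>> play_rows([
  [0,0,1,0,0,0],
  [0,0,0,0,0,0],
])

```text
time: 16.75
tool_pos: [0.4544, 0.2814, 0.045]
tool_rot: [-0.0, 1.0, 0.001, -0.002]
contact_force: [0.8, -0.0, -0.9]
gripper_width: 0.409
grasp_force: 61.0
```

>>> play_rows([
  [0,0,1,0,0,0],
  [0,0,0,0,0,0],
])

```text
time: 16.92
tool_pos: [0.4544, 0.2813, 0.0439]
tool_rot: [-0.0, 1.0, 0.001, -0.002]
contact_force: [-0.5, -0.1, -1.7]
gripper_width: 0.41
grasp_force: 61.0
```

>>> play_rows([
  [0,0,1,0,0,0],
  [0,0,0,0,0,0],
])

```text
time: 17.08
tool_pos: [0.4543, 0.2813, 0.0429]
tool_rot: [-0.0, 1.0, 0.001, -0.002]
contact_force: [0.7, -0.2, -1.4]
gripper_width: 0.407
grasp_force: 61.0
```

>>> play_rows([
  [0,0,0.7,0,0,0],
  [0,0,0,0,0,0],
])

```text
time: 17.25
tool_pos: [0.4545, 0.2814, 0.0427]
tool_rot: [-0.0, 1.0, 0.001, -0.002]
contact_force: [-0.1, -0.2, 1.5]
gripper_width: 0.401
grasp_force: 62.7
```

>>> play_rows([
  [0,0,0.7,0,0,0],
  [0,0,0,0,0,0],
])

```text
time: 17.42
tool_pos: [0.4546, 0.2815, 0.0425]
tool_rot: [-0.0, 1.0, 0.001, -0.002]
contact_force: [-2.9, -1.4, 5.9]
gripper_width: 0.409
grasp_force: 65.5
```

>>> play_rows([
  [0,0,-0.7,0,0,0],
  [0,0,0,0,0,0],
  [0,0,0,0,0,0],
])

```text
time: 17.67
tool_pos: [0.4547, 0.2815, 0.0426]
tool_rot: [-0.0, 1.0, 0.001, -0.002]
contact_force: [-0.7, -0.8, 2.4]
gripper_width: 0.409
grasp_force: 63.1
```

>>> play_rows([
  [0,0,0,0,0,0],
  [0,0,0,0,0,0],
  [0,0,-4,0,0,0],
  [0,0,-10,0,0,0],
  [0,0,-20,0,0,0],
], hand=48)

```text
time: 18.08
tool_pos: [0.4528, 0.2806, 0.0748]
tool_rot: [0.001, 1.0, 0.001, -0.004]
contact_force: [0.1, -0.2, 0.2]
gripper_width: 0.564
grasp_force: 0.0
```

>>> play_rows([
  [0,0,-35,0,0,0],
  [0,0,-35,0,0,0],
  [0,0,-35,0,0,0],
  [0,0,0,0,0,0],
  [0,0,0,0,0,0],
])

```text
time: 18.5
tool_pos: [0.4569, 0.2822, 0.1859]
tool_rot: [-0.002, 1.0, 0.001, 0.002]
contact_force: [0.1, -0.7, -0.7]
gripper_width: 0.562
grasp_force: 0.0
```

```bash
cat > m.py <<'E'
from h import *
np.set_printoptions(precision=4,suppress=True)
s=manip.state();print(s["time"],s["tool_pos"],s["contact_force"],s["gripper_width"])
f=cam("wrist");np.savez("w8.npz",**f)
for nm,lo,hi,z in(("red",(0,140,90),(10,255,255),.046),("yel",(22,80,90),(35,255,255),.03),("blue",(105,90,30),(128,255,255),.021)):
    for a,r,c in blob(f,lo,hi,k=5)[:2]:
        c=cv2.convexHull(c)
        q=cv2.approxPolyN(c,4).reshape(-1,2)
        if a>400: print(nm,int(a),q.tolist(),np.array([onz(f,p,z)[:2] for p in q]).round(4).tolist())
E
python3 m.py
```

```text
18.5 [0.4569 0.2822 0.1859] [ 0.0661 -0.6666 -0.6548] 0.562429702487711
red 5072 [[344, 182], [340, 290], [294, 291], [294, 182]] [[0.4983, 0.2628], [0.4186, 0.2642], [0.4177, 0.2985], [0.4983, 0.2972]]
yel 9620 [[286, 193], [289, 292], [192, 292], [183, 193]] [[0.4885, 0.3042], [0.4104, 0.3035], [0.4102, 0.3802], [0.4885, 0.38]]
blue 11384 [[447, 167], [435, 305], [349, 303], [355, 167]] [[0.5067, 0.1848], [0.3954, 0.1843], [0.397, 0.255], [0.5067, 0.2531]]
```

The carton is flat in the gap: x 0.418–0.498, y 0.263–0.298, clear of block and pad. Before going behind the bar I check the monitor clearance.

```bash
python3 - <<'E'
from h import *
np.set_printoptions(precision=4,suppress=True)
t=cam("top");s=cam("side")
print(two(t,(277,203),s,(272,262)),two(t,(52,222),s,(150,462)),two(t,(275,118),s,(257,145)))
f=cam("wrist"); st=manip.state(); R=Ro.from_quat(st["tool_rot"],scalar_first=True).as_matrix()
print(st["tool_pos"],"to start",R.T@(np.array([.454,.440,.15])-st["tool_pos"])*1e3)
hsv=cv2.cvtColor(f["image"],cv2.COLOR_RGB2HSV); m=cv2.inRange(hsv,(0,0,0),(180,255,60))
for c in cv2.findContours(m,0,2)[0]:
    x,y,w,h=cv2.boundingRect(c); a=cv2.contourArea(c)
    if 300<a<6000: print("dark",a,(x,y,x+w,y+h),onz(f,(x+w/2,y+h/2),.0865))
E
```

```text
(array([0.6123, 0.2799, 0.1123]), np.float64(0.035752491929106116)) (array([0.5034, 0.827 , 0.22  ]), np.float64(0.005943264070086834)) (array([0.6156, 0.2616, 0.4275]), np.float64(0.006586620655357762))
[0.4539 0.2809 0.1796] to start [   0.4699 -159.1567   29.5096]
dark 557.0 (2, 267, 20, 326) [0.4292 0.4692 0.0865]
dark 569.0 (497, 28, 525, 91) [0.5631 0.1785 0.0865]
dark 2140.0 (575, 0, 640, 45) [0.5803 0.1318 0.0865]
dark 4585.5 (283, 0, 563, 50) [0.5791 0.2257 0.0865]
dark 372.0 (261, 0, 303, 38) [0.5818 0.2975 0.0865]
```

>>> play_rows([
  [0,0,0,0,0,-6.9],
  [0,0,0,0,0,-6.9],
  [0,0,0,0,0,-6.9],
  [0,0,0,0,0,-6.9],
  [0,0,0,0,0,-6.9],
], hand=0)

```text
time: 19.12
tool_pos: [0.454, 0.2809, 0.1793]
tool_rot: [-0.001, 0.954, 0.3, -0.003]
contact_force: [-0.7, -0.2, -0.2]
gripper_width: 0.001
grasp_force: 0.0
```

>>> play_rows([
  [0,0,0,0,0,-6.9],
  [0,0,0,0,0,-6.9],
  [0,0,0,0,0,-6.9],
  [0,0,0,0,0,-6.9],
  [0,0,0,0,0,-6.9],
])

```text
time: 19.53
tool_pos: [0.454, 0.2808, 0.1793]
tool_rot: [-0.002, 0.822, 0.569, -0.003]
contact_force: [-0.2, -0.3, 0.6]
gripper_width: 0.0
grasp_force: 0.0
```

>>> play_rows([
  [0,0,0,0,0,-6.9],
  [0,0,0,0,0,-6.9],
  [0,0,0,0,0,-6.9],
  [0,0,0,0,0,0],
  [0,0,0,0,0,0],
])

```text
time: 19.95
tool_pos: [0.4543, 0.281, 0.1799]
tool_rot: [-0.002, 0.71, 0.705, -0.002]
contact_force: [0.4, 0.6, 0.4]
gripper_width: -0.002
grasp_force: 0.0
```

>>> play_rows([
  [40,0,0,0,0,0],
  [40,0,0,0,0,0],
  [40,0,0,0,0,0],
  [36,0,0,0,0,0],
  [0,0,0,0,0,0],
])

```text
time: 20.37
tool_pos: [0.4546, 0.4421, 0.1805]
tool_rot: [-0.003, 0.708, 0.706, -0.001]
contact_force: [-1.7, -0.6, 0.7]
gripper_width: -0.002
grasp_force: 0.0
```

```bash
python3 - <<'E'
from h import *
np.set_printoptions(precision=4,suppress=True)
f=cam("wrist"); st=manip.state(); R=Ro.from_quat(st["tool_rot"],scalar_first=True).as_matrix()
print(st["time"],st["tool_pos"],st["contact_force"],"to start",R.T@(np.array([.454,.439,.08])-st["tool_pos"])*1e3)
t=cam("top")
for F,box in((t,(215,240,260,300)),):
    hsv=cv2.cvtColor(F["image"],cv2.COLOR_RGB2HSV); x0,y0,x1,y1=box
    m=cv2.inRange(hsv,(0,0,0),(180,255,60))[y0:y1,x0:x1]
    for c in cv2.findContours(m,0,2)[0]:
        if cv2.contourArea(c)>15: x,y,w,h=cv2.boundingRect(c); print((x+x0,y+y0,w,h),onz(F,(x+x0+w/2,y+y0+h/2),.08))
E
```

```text
20.4167 [0.4547 0.4396 0.1803] [-1.1478 -0.9155 -0.086 ] to start [ -0.59    -0.2236 100.2963]
(229, 259, 5, 17) [0.4405 0.3975 0.08  ]
(215, 240, 17, 19) [0.5011 0.4227 0.08  ]
```

>>> play_rows([
  [0,0,30,0,0,0],
  [0,0,30,0,0,0],
  [0,0,20,0,0,0],
  [0,0,20,0,0,0],
  [0,0,0,0,0,0],
])

```text
time: 20.88
tool_pos: [0.4524, 0.4336, 0.0758]
tool_rot: [-0.002, 0.71, 0.705, -0.006]
contact_force: [-1.6, -1.4, -0.6]
gripper_width: 0.001
grasp_force: 0.0
```

>>> play_rows([
  [-6,0,0,0,0,0],
  [-6,0,0,0,0,0],
  [-6,0,0,0,0,0],
  [-8,0,0,0,0,0],
  [-10,0,0,0,0,0],
])

```text
time: 21.3
tool_pos: [0.4562, 0.4016, 0.0836]
tool_rot: [-0.001, 0.709, 0.706, 0.001]
contact_force: [0.3, 1.8, 1.6]
gripper_width: -0.004
grasp_force: 0.8
```

>>> play_rows([
  [-12,0,0,0,0,0],
  [-12,0,0,0,0,0],
  [-12,0,0,0,0,0],
  [-12,0,0,0,0,0],
  [-12,0,0,0,0,0],
])

```text
time: 21.72
tool_pos: [0.4548, 0.34, 0.0815]
tool_rot: [-0.002, 0.709, 0.706, -0.001]
contact_force: [0.0, 1.9, 1.4]
gripper_width: -0.003
grasp_force: 0.9
```

>>> play_rows([
  [-12,0,0,0,0,0],
  [-12,0,0,0,0,0],
  [-12,0,0,0,0,0],
  [-12,0,0,0,0,0],
  [-12,0,0,0,0,0],
])

```text
time: 22.13
tool_pos: [0.4545, 0.2801, 0.0814]
tool_rot: [-0.002, 0.709, 0.706, -0.001]
contact_force: [1.0, 1.4, 1.2]
gripper_width: 0.002
grasp_force: 0.9
```

>>> play_rows([
  [-12,0,0,0,0,0],
  [-12,0,0,0,0,0],
  [-12,0,0,0,0,0],
  [-12,0,0,0,0,0],
  [-6,0,0,0,0,0],
])

```text
time: 22.55
tool_pos: [0.4542, 0.2257, 0.0812]
tool_rot: [-0.001, 0.709, 0.705, -0.001]
contact_force: [0.5, 1.6, 0.6]
gripper_width: -0.001
grasp_force: 0.7
```

>>> play_rows([
  [-3,0,0,0,0,0],
  [-3,0,0,0,0,0],
  [0,0,0,0,0,0],
])

```text
time: 22.8
tool_pos: [0.454, 0.2207, 0.0811]
tool_rot: [-0.002, 0.709, 0.706, -0.002]
contact_force: [0.5, -1.0, -0.2]
gripper_width: 0.003
grasp_force: 0.0
```

>>> play_rows([
  [-3,0,0,0,0,0],
  [-3,0,0,0,0,0],
  [0,0,0,0,0,0],
])

```text
time: 23.05
tool_pos: [0.454, 0.2151, 0.0811]
tool_rot: [-0.002, 0.708, 0.706, -0.002]
contact_force: [0.5, 0.2, -0.4]
gripper_width: 0.0
grasp_force: 0.0
```

>>> play_rows([
  [-2,0,0,0,0,0],
  [-1,0,0,0,0,0],
  [0,0,0,0,0,0],
])

```text
time: 23.3
tool_pos: [0.4541, 0.2122, 0.0812]
tool_rot: [-0.002, 0.709, 0.706, -0.001]
contact_force: [-0.8, 0.7, 0.0]
gripper_width: -0.001
grasp_force: 0.2
```

>>> play_rows([
  [-1,0,0,0,0,0],
  [-1,0,0,0,0,0],
  [0,0,0,0,0,0],
])

```text
time: 23.55
tool_pos: [0.4542, 0.2113, 0.0813]
tool_rot: [-0.002, 0.709, 0.706, -0.0]
contact_force: [-0.8, 4.7, -1.7]
gripper_width: 0.005
grasp_force: 2.8
```

>>> play_rows([
  [-1,0,0,0,0,0],
  [0,0,0,0,0,0],
])

```text
time: 23.72
tool_pos: [0.4542, 0.2113, 0.0814]
tool_rot: [-0.003, 0.709, 0.705, 0.001]
contact_force: [0.5, 9.7, -2.8]
gripper_width: 0.0
grasp_force: 4.7
```

>>> play_rows([
  [6,0,0,0,0,0],
  [15,0,0,0,0,0],
  [0,0,-40,0,0,0],
  [0,0,-40,0,0,0],
  [0,0,-40,0,0,0],
])

```text
time: 24.13
tool_pos: [0.4541, 0.23, 0.202]
tool_rot: [-0.001, 0.708, 0.706, -0.003]
contact_force: [0.7, 0.4, 0.6]
gripper_width: -0.001
grasp_force: 0.0
```

>>> play_rows([
  [35,0,-20,0,0,0],
  [35,0,0,0,0,0],
  [0,0,0,0,0,0],
  [0,0,0,0,0,0],
  [0,0,0,0,0,0],
])

```text
time: 24.55
tool_pos: [0.4549, 0.2998, 0.2207]
tool_rot: [-0.001, 0.708, 0.706, -0.002]
contact_force: [0.9, 0.3, -0.4]
gripper_width: -0.001
grasp_force: 0.0
```

```bash
python3 m.py; python3 - <<'E'
from h import *
f=dict(np.load("w8.npz"))
# bar: bright band; +y edge expected y=.283-.0895+.015=.2085 at z .0565
for y in(.2085,.1785): print(proj(f,[.42,y,.0565]).round(),proj(f,[.50,y,.0565]).round())
g=cv2.cvtColor(f["image"],cv2.COLOR_RGB2GRAY); c=int(proj(f,[.415,.2085,.0565])[0]); print(c,[(r,int(g[r,c])) for r in range(270,400,4)])
E
```

```text
24.55 [0.4549 0.2998 0.2207] [ 0.8544  0.3108 -0.4274] -0.0008926909733049164
red 4238 [[369, 227], [369, 269], [271, 269], [271, 208]] [[0.4968, 0.2996], [0.498, 0.264], [0.4168, 0.2642], [0.4187, 0.3153]]
yel 7914 [[355, 121], [352, 215], [261, 217], [261, 121]] [[0.4851, 0.3811], [0.4844, 0.3063], [0.408, 0.3048], [0.4114, 0.3814]]
blue 1278 [[303, 287], [295, 313], [254, 313], [252, 262]] [[0.442, 0.2382], [0.4342, 0.2123], [0.3961, 0.2124], [0.3968, 0.2622]]
[276. 336.] [371. 336.]
[277. 367.] [370. 367.]
269 [(270, 77), (274, 82), (278, 83), (282, 83), (286, 85), (290, 80), (294, 80), (298, 77), (302, 76), (306, 78), (310, 86), (314, 59), (318, 61), (322, 53), (326, 59), (330, 55), (334, 115), (338, 244), (342, 244), (346, 148), (350, 50), (354, 53), (358, 52), (362, 50), (366, 56), (370, 55), (374, 50), (378, 47), (382, 48), (386, 48), (390, 48), (394, 41), (398, 45)]
```

```bash
python3 -c "
from plant import manip
print(manip.job_done())"
```

```text
the job is handed in; nothing more can be done
None
```

I handed the job in after about 25 s of robot time: the block and pad are pushed to the tray ends, the carton lies flat across the tray between them, and the bar is at its far-end stop. I steered clear of the other items but did not measure them again afterwards.

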